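# Pin the lantern base and set its glass-retaining cap

### The arm

A 6-joint arm with a two-finger parallel gripper is mounted at the origin on the work surface. World frame = base frame: x ahead of the robot, y to its left, z up, the work surface at z = 0. Lengths are in m, angles in degrees, forces in N, time in s.
With the tool pointing down it reaches from about 0.4 to 0.825 m from the base axis. Payload 7 kg.
Tool frame: the origin (TCP) lies between the finger pads, 19 mm behind the fingertips; this is the grasp point; z points along the fingers, y is the line along which they close (so a half turn about z gives the same grasp; the last joint's range is limited). The gripper opens to 88 mm and grips with 3 to 60 N. Pads are 19 mm wide; open, the fingers measure 130 mm over their backs; the gripper's body (78 mm by 193 mm) begins 47 mm behind the grasp point.
Start: joints at [-51.389, 20.546, 0.682, 0, -70.136, -16.507], TCP at [0.254, -0.625, 0.245] pointing down, gripper open.
Joint ranges: [-176.03, 176.03], [-82.01, 121.73], [-58.28, 71.71], [-173.87, 95.51], [-174.79, -0.11], [-173.66, 173.66]. Speed limits (degrees/s): [136.94, 136.94, 172.46, 180, 180, 180].

### API

Orientations are given as [roll, pitch, yaw] about the fixed x, y, z axes, in that order (R = Rz(yaw) Ry(pitch) Rx(roll)).
In Python, from plant import ctrl, cams, workorder gives the robot as it stands.
- The arm moves only by the tool play_rows, never from a script. Its argument "motion" is a list of rows, each an object of numbers: "x", "y", "z": the shift along the tool's x, y, z normalised to -1 to 1, where 1 is 0.025 m; "rx", "ry", "rz": the turn, a rotation vector about the tool's x, y, z normalised to -1 to 1, where 1 is 4 degrees. A call has 1 to 20 rows; each row shifts and turns the commanded pose from where the row before left it, along the tool's axes as they then stand; what a row does not reach is not made up. A row lasts 1/8 s, in which the tool goes at most 62.5 mm and 10.7 degrees, less where a joint would pass 70% of its speed; a pose out of reach is approached as far as the arm can. A call with a number of a shift or a turn outside -1 to 1 is refused whole. A call with a gripper value outside its range is refused whole. "fingers" is the opening, from -1 (shut) to 1 (fully open), set as the call begins (left out, the last holds). The fingers move at their own pace and stop on an object; the grip force is fixed at half the most. Time passes only in rows, so rows that do not move let the fingers close. It gives the time, the measured TCP pose, the force, the opening and the grip force at its end, in the units of the state.
- ctrl.get_obs(): the state, without advancing time (a new reading comes with each control period).
- cams.snapshot(name): name is "scene" or "top" or "wrist"; returns the picture (420x560x3 uint8, blue, green, red); there is no depth.
- cams.get_calibration(name): a dict with "vertical_fov" (degrees; the focal length in pixels is half the picture's height over the tangent of half this angle, whatever the lens; pixels are square), "cx", "cy" (the principal point, pixels), "k1" (the pictures are not rectified: a ray, as slopes to the right and down, at radius r is drawn at 1 + k1 r^2 times it, then the intrinsics apply), "position" and "rotation" of the camera in the world. Camera axes: x right, y up, looking along -z (the intrinsics and any distortion apply to the point x, -y, -z); pixel columns grow to the right and rows downward; lengths in m; the calibration is good to about 2 mm. A picture is of the moment at which its call begins: read the wrist's pose just before it. get_calibration takes no time and is no camera call; for the wrist camera it gives the pose at the moment of the call.
- workorder.close_job(): hands the job in; it is judged then, once.
The state is a dict: "clock": time; "joint_pos": joint angles; "qvel": joint speeds; "tau": joint torques, N m; "tool_pos": TCP position; "orientation": TCP orientation; "force": force on the tool from outside, world axes, zero at the start; "moment": the same for the moment, N m; "opening": finger opening in m; "gripper_force": force on a finger pad.
Only numpy, scipy, OpenCV 4.12 (cv2) and the standard library are available. Lean on these libraries where they do the work, as an engineer would, in place of code of your own. Each camera call takes 0.05 s, during which the arm holds its last target. There are 200 camera calls.

### The job

Drop the two plain brass pins, one after the other, into the two bores of the wooden lantern base and leave them standing fully home. Then screw the knurled brass cap in the middle of the base down (clockwise) until it bottoms out, and back it off a quarter turn so that the glass dish is not pinched. Finish with the gripper still closed on the side of the cap, holding it at that setting; do not let go at the end, and leave everything else on the counter where it is.

Things in the scene. Friction and masses are not known exactly. Their poses are not given: they have to be found in the camera images.
- pin0: plain round brass pin, 14 mm diameter, 70 mm long, ends chamfered, about 75 g, standing upright and loose on the counter. Origin: centre of its lower end; z along the pin, up. Taken from the side, gripper pointing down, around 55 mm above its lower end it clears everything when seated
- pin1: the second pin, identical to pin0 (either pin may go into either bore)
- base: lantern base, fixed: wooden block 85 mm (its x) by 240 mm (its y) by 35 mm high. Origin: centre of its underside. In the middle an amber glass dish (72 mm diameter, top 46 mm above the counter), a steel collar (22 mm diameter, 46 to 70 mm above the counter) and above it the cap on its thread. Its yaw varies by up to 0.4 rad; its long side runs roughly along world y
- bore0_mouth (a point): centre of the mouth of the bore at 80 mm along -y of the base, flush with the block's top, 35 mm above the counter; bore 16 mm diameter (2 mm wider than a pin), 25 mm deep, blind, with a brass ring round it. A seated pin stands 45 mm out of the block
- bore1_mouth (a point): the same for the other bore, at 80 mm along +y of the base
- bore0_floor (a point): centre of the floor of bore 0, 25 mm below its mouth; the lower end of a seated pin lies here
- bore1_floor (a point): the same for bore 1
- cap: knurled round brass cap, 37 mm diameter, 30 mm high, on an upright thread in the middle of the base. A raised steel rib on its top runs from the axis along its x to the rim. The 12 mm steel stem shows through its top, to 106 mm above the counter. Origin: centre of its underside, 70 mm above the counter when bottomed out. It cannot come off
- cap_grip (a point): point on the cap's axis at half its height, where to grip it from above: 85 mm above the counter when bottomed out
- cap_turn (a joint): how far the cap is unscrewed, rad: 0 = bottomed out (a hard stop), growing anticlockwise seen from above; it stands at 2.3 to 3.6 at the start and stops at 5.5. The cap rises 4 mm per full turn (0.64 mm per rad). It turns with a light friction of about 0.06 N m and stays where it is left
- finial: copper finial, bystander, 40 mm foot, 75 mm tall, waisted and pointed, loose. Origin: centre of its underside
- holder: white ceramic bulb holder, bystander, 44 mm diameter, 50 mm tall, loose. Origin: centre of its underside
- dome: pierced brass lantern dome, bystander, 110 mm diameter, 80 mm tall, loose. Origin: centre of its underside
- chimney0: amber glass lamp chimney, bystander, up to 68 mm diameter, 120 mm tall, loose. Origin: centre of its underside
- chimney1: the second chimney, identical

How it is judged (in metres and radians):
On the way, in this order (a step that is already met when the one before it is completed fails the run):
1. one pin stands fully home in a bore and is let go (((distance between pin0 and bore0_floor below 0.005 m and angle between pin0's own z axis and vertical below 0.15 rad) or (distance between pin0 and bore1_floor below 0.005 m and angle between pin0's own z axis and vertical below 0.15 rad) or (distance between pin1 and bore0_floor below 0.005 m and angle between pin1's own z axis and vertical below 0.15 rad) or (distance between pin1 and bore1_floor below 0.005 m and angle between pin1's own z axis and vertical below 0.15 rad)) and contact force between the fingers and pin0 below 0.2 N and contact force between the fingers and pin1 below 0.2 N), for 0.2 s.
2. both pins stand fully home, one in each bore, and are let go ((((distance between pin0 and bore0_floor below 0.005 m and angle between pin0's own z axis and vertical below 0.15 rad) and (distance between pin1 and bore1_floor below 0.005 m and angle between pin1's own z axis and vertical below 0.15 rad)) or ((distance between pin0 and bore1_floor below 0.005 m and angle between pin0's own z axis and vertical below 0.15 rad) and (distance between pin1 and bore0_floor below 0.005 m and angle between pin1's own z axis and vertical below 0.15 rad))) and contact force between the fingers and pin0 below 0.2 N and contact force between the fingers and pin1 below 0.2 N), for 0.2 s.
3. the cap has bottomed out (value of joint cap_turn below 0.06 rad and (((distance between pin0 and bore0_floor below 0.005 m and angle between pin0's own z axis and vertical below 0.15 rad) and (distance between pin1 and bore1_floor below 0.005 m and angle between pin1's own z axis and vertical below 0.15 rad)) or ((distance between pin0 and bore1_floor below 0.005 m and angle between pin0's own z axis and vertical below 0.15 rad) and (distance between pin1 and bore0_floor below 0.005 m and angle between pin1's own z axis and vertical below 0.15 rad)))), for 0.1 s.
At the end, for the whole second after the job is handed in: one pin home in each bore (lower end within 5 mm of its floor, upright within 0.15 rad, let go); the cap a quarter turn back from its stop (cap_turn 1.27 to 1.87 rad), still, and gripped on its side (fingers press it with over 4 N, TCP within 25 mm of cap_grip) (all of step 2 and value of joint cap_turn between 1.27 and 1.87 rad and velocity of joint cap_turn between -0.1 and 0.1 rad/s and contact force between the fingers and cap above 4 N and distance between the grasp point and cap_grip below 0.025 m); the arm keeps its last pose, push and grip.
It fails at once if the dome, a chimney, the finial or the bulb holder is shifted by more than 30 mm (distance of any of dome, chimney0, chimney1, finial, holder from where it was at the start of the episode above 0.03 m).
It also fails if it takes over 72 s, if anything falls off the work surface, if the arm or the gripper's body presses on something with over 40 N, if the wrist force passes 120 N, or if a joint passes its speed limit or range.

## Working session

There is one attempt and no reset: what is moved stays moved. The work goes in short steps, Python scripts to look and compute and a tool call to move; the robot and the scene stay as the last step left them, time stands still between calls to the robot, and variables do not carry over. Pictures are saved under pics/ and viewed, at most 10 in all, crops included, and the job is handed in when it is done.

Besides the shell and the picture viewer there is one more tool, called after ">>>" as a command line: name --argument value ..., lists and objects as JSON in quotes. play_rows: Moves the arm, as the interface text tells. Its arguments: {"type":"object","properties":{"motion":{"type":"array"},"fingers":{"type":"number"}},"required":["motion"]}

```bash
ls; mkdir -p pics; python3 - <<'E'
from plant import ctrl,cams
import cv2
print(ctrl.get_obs())
for n in("scene","top"):
    print(cams.get_calibration(n)); cv2.imwrite(f"pics/{n}0.png",cams.snapshot(n))
E
```

```text
pics
{'clock': 0.0, 'joint_pos': array([-5.13880316e+01,  2.05913178e+01,  6.34617607e-01, -2.05237663e-02,
       -7.01366321e+01, -1.65090309e+01]), 'qvel': array([ 0.00867445, -0.03314391,  0.00870477,  0.04484471,  0.02749425,
        0.00495217]), 'tau': array([ 3.01761529e-04, -5.82709837e+01,  2.93050110e+01,  6.99681491e+00,
        6.75234071e-03, -1.76414642e-04]), 'tool_pos': array([ 0.2538144 , -0.62496837,  0.24442913]), 'orientation': array([ 1.79905032e+02, -8.02620154e-03, -1.57904045e+02]), 'force': array([-0.21145129,  0.16285736, -0.1404262 ]), 'moment': array([ 0.00746261,  0.02110707, -0.02181723]), 'gripper_force': 0.0, 'opening': 0.08766932055848929}
{'vertical_fov': 53.33520485987135, 'cx': 281.0302358099743, 'cy': 209.90217349150055, 'k1': -0.014882441772990506, 'position': array([1.03470984, 0.45535249, 0.92678072]), 'rotation': array([ 37.64253966,   0.8561615 , 129.50922698])}
{'vertical_fov': 45.398615953899395, 'cx': 275.72645253073716, 'cy': 213.11325177840658, 'k1': -0.09326418823368926, 'position': array([0.33726919, 0.01705545, 1.27886476]), 'rotation': array([  8.16559256,  -0.54897205, -89.39105559])}
```

View pics/top0.png

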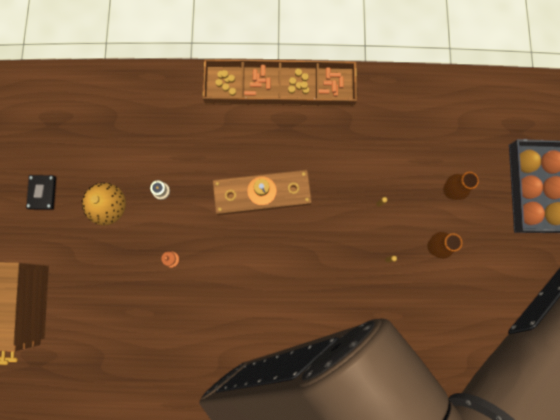

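View pics/scene0.png

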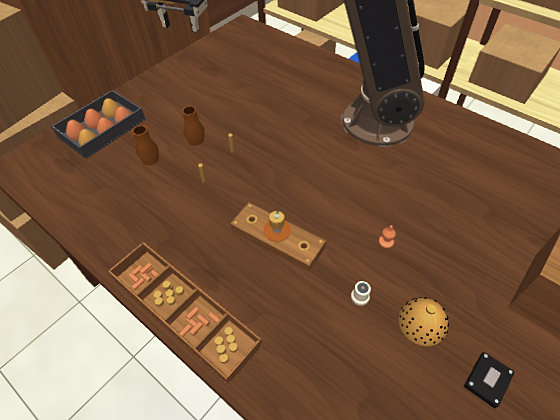

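The top view shows the pins at about (384,200) and (394,259), the bores at (230,195) and (293,188), and the cap at (262,187). The chimneys are right of the pins. The scene view shows the pins at (201,173) and (231,143), the base around (278,233), and the bores at (252,219) and (304,245).

```bash
cat >h.py <<'E'
import numpy as np, cv2
from scipy.spatial.transform import Rotation as R
from plant import ctrl,cams
def K(c):
    f=210/np.tan(np.radians(c['vertical_fov'])/2)
    return np.array([[f,0,c['cx']],[0,f,c['cy']],[0,0,1]]),np.array([c['k1'],0,0,0,0.])
def rot(c):
    r=np.array(c['rotation']); return R.from_euler('xyz',r,degrees=True).as_matrix() if r.shape==(3,) else r
def ray(c,p):
    k,d=K(c); s=cv2.undistortPoints(np.array([[p]],float),k,d)[0,0]
    return np.array(c['position']),rot(c)@np.array([s[0],-s[1],-1])
def plane(c,p,z):
    o,v=ray(c,p); return o+v*(z-o[2])/v[2]
def proj(c,P):
    q=rot(c).T@(np.array(P)-c['position']); k,d=K(c)
    return cv2.projectPoints(np.array([[q[0],-q[1],-q[2]]]),np.zeros(3),np.zeros(3),k,d)[0][0,0]
def two(c1,p1,c2,p2):
    o,v=ray(c1,p1);q,w=ray(c2,p2);A=np.c_[v,-w];t=np.linalg.lstsq(A,q-o,rcond=None)[0]
    a=o+v*t[0];b=q+w*t[1];return (a+b)/2,np.linalg.norm(a-b)
E
python3 - <<'E'
from h import *
T=cams.get_calibration("top");S=cams.get_calibration("scene")
t=cv2.imread("pics/top0.png");s=cv2.imread("pics/scene0.png")
# blobs of brass in top
def blobs(im,x0,y0,x1,y1,lo,hi):
    m=cv2.inRange(cv2.cvtColor(im,cv2.COLOR_BGR2HSV),lo,hi)[y0:y1,x0:x1]
    n,l,st,ce=cv2.connectedComponentsWithStats(m)
    return [(st[i].tolist(),(ce[i]+[x0,y0]).round(1)) for i in range(1,n) if st[i][4]>8]
print("top pins",blobs(t,370,185,410,270,(15,110,110),(35,255,255)))
print("sc pins",blobs(s,185,125,245,190,(12,90,90),(35,255,255)))
for p in [(384,200),(394,259)]: print(plane(T,p,.07))
for p in [(201,165),(230.5,135)]: print('sc',plane(S,p,.07))
for p in [(230,195),(293,188)]: print('bore',plane(T,p,.035))
for p in [(304,245),(252,219)]: print('bore sc',plane(S,p,.035))
print(two(T,(262,186),S,(277,212)))
big=lambda im,x0,y0,x1,y1,k:cv2.resize(im[y0:y1,x0:x1],None,fx=k,fy=k,interpolation=cv2.INTER_CUBIC)
a=big(t,205,160,325,220,5);b=big(t,370,190,410,270,5);c=big(s,225,195,335,270,5);d=big(s,190,125,245,190,5)
W=np.zeros((600,800,3),np.uint8)
a=big(t,205,165,325,215,4);W[:200,:480]=a
b=big(t,374,190,404,270,4);W[:320,490:610]=b
c=big(s,225,200,335,270,4);W[205:485,:440]=c
d=big(s,190,125,245,190,3);W[330:525,490:655]=d
cv2.imwrite("pics/m1.png",W)
E
```

```text
top pins [([11, 11, 7, 8, 39], array([384.2, 199.3])), ([21, 70, 7, 7, 40], array([393.8, 258.1]))]
sc pins [([0, 0, 60, 65, 3050], array([214.6, 157.6]))]
[ 0.54660393 -0.25846111  0.07      ]
[ 0.40206099 -0.28021503  0.07      ]
sc [ 0.55127129 -0.25401504  0.07      ]
sc [ 0.40856959 -0.2749431   0.07      ]
bore [0.56053465 0.12257746 0.035     ]
bore [ 0.58040279 -0.03586392  0.035     ]
bore sc [0.56247968 0.12394342 0.035     ]
bore sc [ 0.58429648 -0.03316889  0.035     ]
(array([0.56887457, 0.04152853, 0.11144346]), np.float64(0.001677661482909408))
```

View pics/m1.png

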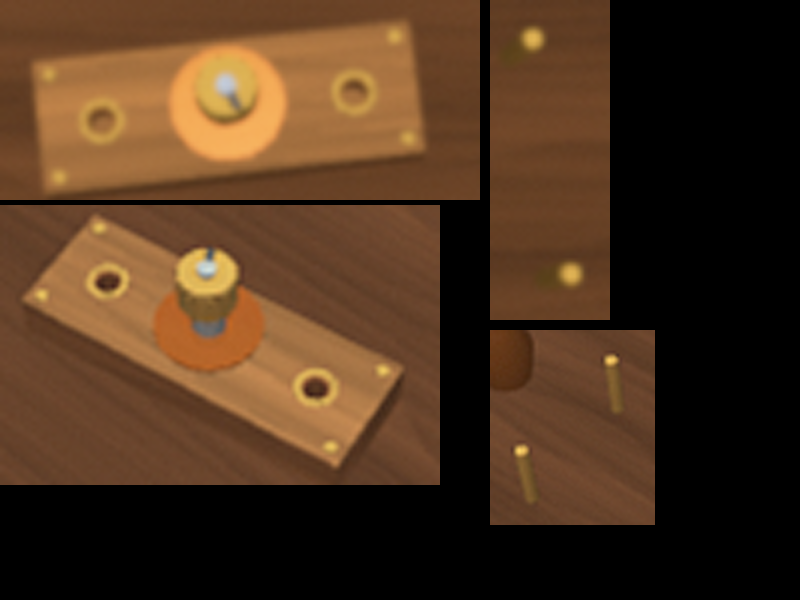

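The crops confirm the tops: pins at top (384.2,199.3) and (393.8,258.1), and at scene (200.0,165.0) and (230.0,134.7). The bores are at top (230.1,194.6) and (293.1,187.4). The rib points to image lower right, so it lies roughly 200° from base x. I'll turn the tool so its fingers close along base x.

>>> play_rows --motion '[{"rz": -1}, {"rz": -1}, {"rz": -1}, {"rz": -1}, {"rz": -1}, {"rz": -1}, {"rz": -1}, {"rz": -1}, {"rz": -1}, {"rz": -1}, {"rz": -1}, {"rz": -1}, {"rz": -1}, {"rz": -1}, {"rz": -1}, {"rz": -1}, {"rz": -1}, {"rz": -1}, {"rz": -0.75}]' --fingers 1

```text
$.motion[0]: bad value
```

```bash
cat >>h.py <<'E'
def togo(P):
    o=ctrl.get_obs();M=R.from_euler('xyz',o['orientation'],degrees=True).as_matrix()
    return (M.T@(np.array(P)-o['tool_pos'])/.025).round(3)
E
python3 - <<'E'
from h import *
T=cams.get_calibration("top");S=cams.get_calibration("scene")
o=ctrl.get_obs();print(o['orientation'],o['joint_pos'],o['tool_pos'])
w=cams.get_calibration("wrist");print(w)
M=R.from_euler('xyz',o['orientation'],degrees=True).as_matrix()
print("cam in tool",M.T@(w['position']-o['tool_pos']),R.from_matrix(M.T@rot(w)).as_euler('xyz',degrees=True))
for p in [(471,180),(454,242)]: print('chim',plane(T,p,.12))
P=[two(T,(384.2,199.3),S,(200.,165)),two(T,(393.8,258.1),S,(230,134.7)),two(T,(230.1,194.6),S,(303.6,245)),two(T,(293.1,187.4),S,(251.4,218.7))]
for p in P: print(p)
print(togo([.549,-.256,.20]))
E
```

```text
[ 1.79913816e+02 -7.64279392e-03 -1.57898392e+02] [-5.13869992e+01  2.05876590e+01  6.39661661e-01 -1.82521305e-02
 -7.01368054e+01 -1.65051841e+01] [ 0.25384274 -0.62500665  0.24451589]
{'vertical_fov': 59.3721104071894, 'cx': 281.04194796325623, 'cy': 213.44268662473948, 'k1': -0.08959405466519732, 'position': array([ 0.18005659, -0.6556471 ,  0.38467045]), 'rotation': array([-17.55775929,  -0.11640795, 112.06290295])}
cam in tool [ 0.07991138 -0.00041607 -0.14014468] [1.62434540e+02 3.02295833e-02 9.00386895e+01]
chim [ 0.58956649 -0.46001641  0.12      ]
chim [ 0.44012832 -0.41190951  0.12      ]
(array([ 0.54962781, -0.26063725,  0.06423502]), np.float64(0.0008061934671202958))
(array([ 0.404668  , -0.28123384,  0.06483261]), np.float64(0.0004827568164986463))
(array([0.56197765, 0.12245675, 0.03293142]), np.float64(0.00016403954271536057))
(array([ 0.58278179, -0.03652061,  0.03181739]), np.float64(0.0006847042140883783))
[-16.493   9.231   1.792]
```

>>> play_rows --motion '[{"x": 0, "y": 0, "z": 0, "rx": 0, "ry": 0, "rz": -1}, {"x": 0, "y": 0, "z": 0, "rx": 0, "ry": 0, "rz": -1}, {"x": 0, "y": 0, "z": 0, "rx": 0, "ry": 0, "rz": -1}, {"x": 0, "y": 0, "z": 0, "rx": 0, "ry": 0, "rz": -1}, {"x": 0, "y": 0, "z": 0, "rx": 0, "ry": 0, "rz": -1}, {"x": 0, "y": 0, "z": 0, "rx": 0, "ry": 0, "rz": -1}, {"x": 0, "y": 0, "z": 0, "rx": 0, "ry": 0, "rz": -1}, {"x": 0, "y": 0, "z": 0, "rx": 0, "ry": 0, "rz": -1}, {"x": 0, "y": 0, "z": 0, "rx": 0, "ry": 0, "rz": -1}, {"x": 0, "y": 0, "z": 0, "rx": 0, "ry": 0, "rz": -1}, {"x": 0, "y": 0, "z": 0, "rx": 0, "ry": 0, "rz": -1}, {"x": 0, "y": 0, "z": 0, "rx": 0, "ry": 0, "rz": -1}, {"x": 0, "y": 0, "z": 0, "rx": 0, "ry": 0, "rz": -1}, {"x": 0, "y": 0, "z": 0, "rx": 0, "ry": 0, "rz": -1}, {"x": 0, "y": 0, "z": 0, "rx": 0, "ry": 0, "rz": -1}, {"x": 0, "y": 0, "z": 0, "rx": 0, "ry": 0, "rz": -1}, {"x": 0, "y": 0, "z": 0, "rx": 0, "ry": 0, "rz": -1}, {"x": 0, "y": 0, "z": 0, "rx": 0, "ry": 0, "rz": -1}, {"x": 0, "y": 0, "z": 0, "rx": 0, "ry": 0, "rz": -0.75}]' --fingers 1

```text
clock: 2.48
tool_pos: [0.2539, -0.6251, 0.2448]
orientation: [180.0, 0.1, -82.8]
force: [0.6, 0.4, 0.4]
opening: 0.0873
gripper_force: 0.0
```

```bash
python3 - <<'E'
from h import *
o=ctrl.get_obs();print(o['clock'],o['orientation'],o['joint_pos'],o['tool_pos'])
print(togo([.549,-.256,.20]))
E
```

```text
2.475 [ 1.79980278e+02  5.44678781e-02 -8.27853240e+01] [-5.13890749e+01  2.05730026e+01  6.52129857e-01 -1.22705364e-02
 -7.01358951e+01  5.86079354e+01] [ 0.25386329 -0.62512646  0.2447949 ]
[-13.164 -13.567   1.8  ]
```

>>> play_rows --motion '[{"x": -0.94, "y": -0.97, "z": 0.13, "rx": 0, "ry": 0, "rz": 0}, {"x": -0.94, "y": -0.97, "z": 0.13, "rx": 0, "ry": 0, "rz": 0}, {"x": -0.94, "y": -0.97, "z": 0.13, "rx": 0, "ry": 0, "rz": 0}, {"x": -0.94, "y": -0.97, "z": 0.13, "rx": 0, "ry": 0, "rz": 0}, {"x": -0.94, "y": -0.97, "z": 0.13, "rx": 0, "ry": 0, "rz": 0}, {"x": -0.94, "y": -0.97, "z": 0.13, "rx": 0, "ry": 0, "rz": 0}, {"x": -0.94, "y": -0.97, "z": 0.13, "rx": 0, "ry": 0, "rz": 0}, {"x": -0.94, "y": -0.97, "z": 0.13, "rx": 0, "ry": 0, "rz": 0}, {"x": -0.94, "y": -0.97, "z": 0.13, "rx": 0, "ry": 0, "rz": 0}, {"x": -0.94, "y": -0.97, "z": 0.13, "rx": 0, "ry": 0, "rz": 0}, {"x": -0.94, "y": -0.97, "z": 0.13, "rx": 0, "ry": 0, "rz": 0}, {"x": -0.94, "y": -0.97, "z": 0.13, "rx": 0, "ry": 0, "rz": 0}, {"x": -0.94, "y": -0.97, "z": 0.13, "rx": 0, "ry": 0, "rz": 0}, {"x": -0.94, "y": -0.97, "z": 0.13, "rx": 0, "ry": 0, "rz": 0}, {"x": 0, "y": 0, "z": 0, "rx": 0, "ry": 0, "rz": 0}]'

```text
clock: 4.35
tool_pos: [0.551, -0.2553, 0.199]
orientation: [179.9, 0.0, -82.8]
force: [-0.1, -0.6, 1.2]
opening: 0.0879
gripper_force: 0.0
```

```bash
python3 - <<'E'
from h import *
o=ctrl.get_obs();print(o['orientation'],o['tool_pos'])
w=cams.get_calibration("wrist");cv2.imwrite("pics/w1.png",cams.snapshot("wrist"))
print(proj(w,[.549,-.256,.07]),proj(w,[.549,-.256,0]),proj(w,[.4047,-.281,.07]))
E
```

```text
[ 1.79936935e+02  3.02926321e-02 -8.27608631e+01] [ 0.55101092 -0.2552504   0.19901822]
[286.54786028 208.46931616] [285.474181   187.04220593] [474.47633986 200.33637352]
```

View pics/w1.png

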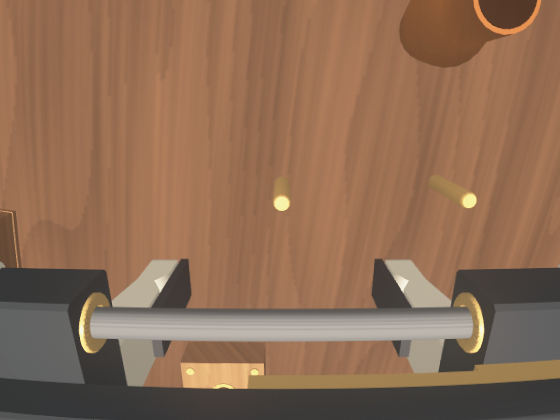

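The wrist view shows the pin tops at (282,203) and (469,200). The fingers are symmetric about column 281, and a chimney is at upper right, clear of the fingers.

```bash
cat >>h.py <<'E'
def top_disc(im,p,r=14):
    x,y=map(int,p);h=cv2.cvtColor(im,cv2.COLOR_BGR2HSV)[y-r:y+r,x-r:x+r]
    m=cv2.inRange(h,(18,60,200),(40,255,255));n,l,st,ce=cv2.connectedComponentsWithStats(m)
    i=1+np.argmax(st[1:,4]);return ce[i]+[x-r,y-r],st[i].tolist()
E
python3 - <<'E'
from h import *
w=cams.get_calibration("wrist");im=cv2.imread("pics/w1.png")
for p in[(282,203),(469,200)]:
    c,s=top_disc(im,p);P=plane(w,c,.07);print(c,s,P)
    P[2]=.055;print(togo(P))
E
```

```text
[281.29648241 202.75376884] [6, 6, 16, 16, 199] [ 0.55285019 -0.26077025  0.07      ]
[ 0.202 -0.081  5.769]
[468.82022472 200.19662921] [7, 7, 15, 15, 178] [ 0.40850232 -0.2811992   0.07      ]
[0.289 5.75  5.776]
```

>>> play_rows --motion '[{"x": 0.2, "y": -0.08, "z": 0.5, "rx": 0, "ry": 0, "rz": 0}, {"x": 0, "y": 0, "z": 0.9, "rx": 0, "ry": 0, "rz": 0}, {"x": 0, "y": 0, "z": 0.9, "rx": 0, "ry": 0, "rz": 0}, {"x": 0, "y": 0, "z": 0.9, "rx": 0, "ry": 0, "rz": 0}, {"x": 0, "y": 0, "z": 0.9, "rx": 0, "ry": 0, "rz": 0}, {"x": 0, "y": 0, "z": 0.9, "rx": 0, "ry": 0, "rz": 0}, {"x": 0, "y": 0, "z": 0.77, "rx": 0, "ry": 0, "rz": 0}, {"x": 0, "y": 0, "z": 0, "rx": 0, "ry": 0, "rz": 0}, {"x": 0, "y": 0, "z": 0, "rx": 0, "ry": 0, "rz": 0}]'

```text
clock: 5.52
tool_pos: [0.5527, -0.2624, 0.0559]
orientation: [-180.0, -0.0, -82.9]
force: [0.0, -0.7, -0.1]
opening: 0.0873
gripper_force: 0.0
```

>>> play_rows --motion '[{"x": 0, "y": 0, "z": 0, "rx": 0, "ry": 0, "rz": 0}, {"x": 0, "y": 0, "z": 0, "rx": 0, "ry": 0, "rz": 0}, {"x": 0, "y": 0, "z": 0, "rx": 0, "ry": 0, "rz": 0}, {"x": 0, "y": 0, "z": 0, "rx": 0, "ry": 0, "rz": 0}, {"x": 0, "y": 0, "z": 0, "rx": 0, "ry": 0, "rz": 0}, {"x": 0, "y": 0, "z": 0, "rx": 0, "ry": 0, "rz": 0}]' --fingers -1

```text
clock: 6.28
tool_pos: [0.5528, -0.2616, 0.0556]
orientation: [180.0, 0.0, -82.9]
force: [-0.2, -0.2, 0.2]
opening: 0.0336
gripper_force: 0.0
```

```bash
python3 - <<'E'
from h import *
o=ctrl.get_obs();print(o['clock'],o['orientation'],o['tool_pos'],o['gripper_force'])
w=cams.get_calibration("wrist");im=cams.snapshot("wrist");cv2.imwrite("pics/w2.png",im)
print(proj(w,[o['tool_pos'][0],o['tool_pos'][1],.07]))
E
```

```text
6.275 [ 1.79998169e+02  6.82807581e-04 -8.28901501e+01] [ 0.55278697 -0.26158469  0.05559748] 0.0
[286.38013699 314.69583093]
```

View pics/w2.png

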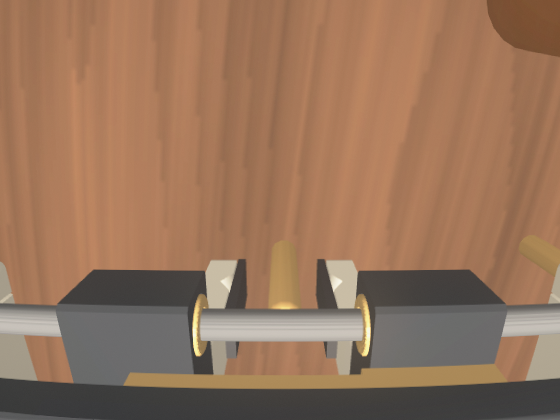

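The fingers are still closing on the pin, which sits at about column 284. The gap centre is at 281, so it will be centred.

>>> play_rows --motion '[{"x": 0, "y": 0, "z": 0, "rx": 0, "ry": 0, "rz": 0}, {"x": 0, "y": 0, "z": 0, "rx": 0, "ry": 0, "rz": 0}, {"x": 0, "y": 0, "z": 0, "rx": 0, "ry": 0, "rz": 0}, {"x": 0, "y": 0, "z": 0, "rx": 0, "ry": 0, "rz": 0}, {"x": 0, "y": 0, "z": 0, "rx": 0, "ry": 0, "rz": 0}]'

```text
clock: 6.95
tool_pos: [0.5528, -0.2616, 0.0556]
orientation: [180.0, 0.0, -82.9]
force: [0.1, 0.7, -0.4]
opening: 0.0134
gripper_force: 30.0
```

```bash
cat >>h.py <<'E'
def pincol(im,rows=range(250,296,5),x0=255,x1=315):
    g=cv2.cvtColor(im,cv2.COLOR_BGR2HSV);out=[]
    for r in rows:
        m=np.where(cv2.inRange(g[r:r+1,x0:x1],(16,90,60),(40,255,255))[0]>0)[0]
        if len(m)>5: out.append((r,x0+m.min(),x0+m.max()))
    return out
E
python3 - <<'E'
from h import *
o=ctrl.get_obs();print(o['clock'],o['tool_pos'],o['gripper_force'],o['opening'])
w=cams.get_calibration("wrist");im=cams.snapshot("wrist");cv2.imwrite("pics/w3.png",im)
print(pincol(im))
x,y,z=o['tool_pos']
print(proj(w,[x,y,.07]),proj(w,[x,y,0]))
E
```

```text
6.95 [ 0.55276222 -0.26161978  0.05557653] 29.998429035767913 0.013361990740320991
[(250, np.int64(270), np.int64(293)), (255, np.int64(270), np.int64(293)), (260, np.int64(269), np.int64(293)), (265, np.int64(269), np.int64(294)), (270, np.int64(268), np.int64(295)), (275, np.int64(267), np.int64(295)), (280, np.int64(267), np.int64(295)), (285, np.int64(266), np.int64(296)), (290, np.int64(266), np.int64(296)), (295, np.int64(266), np.int64(296))]
[286.40403862 314.68842376] [284.83345848 246.34182435]
```

>>> play_rows --motion '[{"x": 0, "y": 0, "z": -0.7, "rx": 0, "ry": 0, "rz": 0}, {"x": 0, "y": 0, "z": -0.9, "rx": 0, "ry": 0, "rz": 0}, {"x": 0, "y": 0, "z": -0.9, "rx": 0, "ry": 0, "rz": 0}, {"x": -0.98, "y": -0.26, "z": -0.9, "rx": 0, "ry": 0, "rz": 0}, {"x": -0.98, "y": -0.26, "z": -0.95, "rx": 0, "ry": 0, "rz": 0}, {"x": -0.98, "y": -0.26, "z": 0, "rx": 0, "ry": 0, "rz": 0}, {"x": -0.98, "y": -0.26, "z": 0, "rx": 0, "ry": 0, "rz": 0}, {"x": -0.98, "y": -0.26, "z": 0, "rx": 0, "ry": 0, "rz": 0}, {"x": -0.98, "y": -0.26, "z": 0, "rx": 0, "ry": 0, "rz": 0}, {"x": -0.98, "y": -0.26, "z": 0, "rx": 0, "ry": 0, "rz": 0}, {"x": -0.98, "y": -0.26, "z": 0, "rx": 0, "ry": 0, "rz": 0}, {"x": -0.98, "y": -0.26, "z": 0, "rx": 0, "ry": 0, "rz": 0}, {"x": 0, "y": 0, "z": 0, "rx": 0, "ry": 0, "rz": 0}, {"x": 0, "y": 0, "z": 0, "rx": 0, "ry": 0, "rz": 0}]'

```text
clock: 8.75
tool_pos: [0.5836, -0.0357, 0.1652]
orientation: [-180.0, 0.0, -82.9]
force: [-0.1, -0.0, -0.1]
opening: 0.0132
gripper_force: 30.0
```

```bash
python3 - <<'E'
from h import *
o=ctrl.get_obs();print(o['clock'],o['tool_pos'],o['orientation'],o['gripper_force'])
w=cams.get_calibration("wrist");im=cams.snapshot("wrist");cv2.imwrite("pics/w4.png",im)
print(pincol(im))
print(proj(w,[.583,-.0345,.035]))
E
```

```text
8.75 [ 0.58359456 -0.03567962  0.16518054] [-1.79957280e+02  1.04303126e-03 -8.28713151e+01] 29.99811320041772
[(250, np.int64(255), np.int64(314)), (255, np.int64(255), np.int64(314)), (260, np.int64(268), np.int64(304)), (265, np.int64(268), np.int64(294)), (270, np.int64(269), np.int64(295)), (275, np.int64(267), np.int64(295)), (280, np.int64(267), np.int64(296)), (285, np.int64(266), np.int64(296)), (290, np.int64(266), np.int64(296)), (295, np.int64(265), np.int64(296))]
[284.61545676 210.32754017]
```

View pics/w4.png

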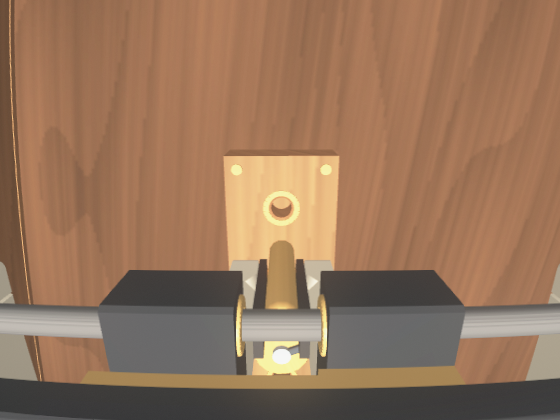

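The ring of bore 0 is at about (281,208), right beyond the held pin (columns 267–296), so it is nearly aligned.

```bash
cat >>h.py <<'E'
def ring(im,p,r=28):
    x,y=map(int,p);h=cv2.cvtColor(im,cv2.COLOR_BGR2HSV)[y-r:y+r,x-r:x+r]
    m=cv2.inRange(h,(21,100,170),(40,255,255))
    m=cv2.morphologyEx(m,cv2.MORPH_OPEN,np.ones((2,2),np.uint8))
    n,l,st,ce=cv2.connectedComponentsWithStats(m)
    i=min(range(1,n),key=lambda j:-st[j,4] if abs(ce[j]-r).max()<10 else 0)
    q=cv2.findContours((l==i).astype(np.uint8),cv2.RETR_EXTERNAL,cv2.CHAIN_APPROX_NONE)[0][0]
    e=cv2.fitEllipse(cv2.convexHull(q));return np.array(e[0])+[x-r,y-r],e[1:],st[i].tolist()
E
python3 - <<'E'
from h import *
w=cams.get_calibration("wrist");im=cv2.imread("pics/w4.png")
c,e,s=ring(im,(281,208));P=plane(w,c,.035);print(c,e,s,P)
o=ctrl.get_obs();P[2]=o['tool_pos'][2];print("togo+bias",togo(P)+[.033,.08,0])
E
```

```text
Traceback (most recent call last):
  File "h.py", line 38, in ring
    i=min(range(1,n),key=lambda j:-st[j,4] if abs(ce[j]-r).max()<10 else 0)
ValueError: min() iterable argument is empty
```

```bash
python3 - <<'E'
from h import *
im=cv2.imread("pics/w4.png");h=cv2.cvtColor(im,cv2.COLOR_BGR2HSV)
print(h[208,258:306:2].tolist())
E
sed -i 's/(21,100,170)/(18,155,205)/' h.py
python3 - <<'E'
from h import *
im=cv2.imread("pics/w4.png");print(cv2.inRange(cv2.cvtColor(im,cv2.COLOR_BGR2HSV),(19,120,200),(40,255,255))[180:236:3,253:309:3]//255)
E
```

```text
[[17, 110, 237], [17, 111, 237], [19, 107, 241], [28, 76, 247], [28, 77, 247], [24, 95, 246], [13, 132, 223], [13, 126, 146], [13, 126, 146], [12, 126, 152], [14, 126, 201], [15, 117, 228], [15, 116, 228], [13, 124, 191], [12, 127, 155], [12, 127, 153], [13, 127, 150], [14, 130, 230], [25, 93, 246], [28, 78, 247], [28, 78, 247], [17, 110, 238], [17, 112, 237], [16, 112, 236]]
[[0 0 0 0 0 0 0 0 0 0 0 0 0 0 0 0 0 0 0]
 [0 0 0 0 0 0 0 0 0 0 0 0 0 0 0 0 0 0 0]
 [0 0 0 0 0 0 0 0 0 0 0 0 0 0 0 0 0 0 0]
 [0 0 0 0 0 0 0 0 0 0 0 0 0 0 0 0 0 0 0]
 [0 0 0 0 0 0 0 0 0 0 0 0 0 0 0 0 0 0 0]
 [0 0 0 0 0 0 0 0 0 0 0 0 0 0 0 0 0 0 0]
 [0 0 0 0 0 0 0 0 0 0 0 0 0 0 0 0 0 0 0]
 [0 0 0 0 0 0 0 0 0 0 0 0 0 0 0 0 0 0 0]
 [0 0 0 0 0 0 0 0 0 0 0 0 0 0 0 0 0 0 0]
 [0 0 0 0 0 0 0 0 0 0 0 0 0 0 0 0 0 0 0]
 [0 0 0 0 0 0 0 0 0 0 0 0 0 0 0 0 0 0 0]
 [0 0 0 0 0 0 0 0 0 0 0 0 0 0 0 0 0 0 0]
 [0 0 0 0 0 0 0 0 0 0 0 0 0 0 0 0 0 0 0]
 [0 0 0 0 0 0 0 0 0 0 0 0 0 0 0 0 0 0 0]
 [0 0 0 0 0 0 0 0 0 0 0 0 0 0 0 0 0 0 0]
 [0 0 0 0 0 0 0 0 0 0 0 0 0 0 0 0 0 0 0]
 [0 0 0 0 0 0 0 0 0 0 0 0 0 0 0 0 0 0 0]
 [0 0 0 0 0 0 0 0 0 0 0 0 0 0 0 0 0 0 0]
 [0 0 0 0 0 0 0 0 0 0 0 0 0 0 0 0 0 0 0]]
```

```bash
sed -i 's/(18,155,205)/(22,50,200)/' h.py
python3 - <<'E'
from h import *
w=cams.get_calibration("wrist");im=cv2.imread("pics/w4.png")
c,e,s=ring(im,(281,208));P=plane(w,c,.035);print(c,e,s,P)
o=ctrl.get_obs();P[2]=o['tool_pos'][2];print("togo+bias",togo(P)+[.033,.08,0])
E
```

```text
[282.00970268 208.8159523 ] ((34.997833251953125, 36.90040588378906), 88.10578918457031) [11, 12, 37, 35, 540] [ 0.58504585 -0.03580071  0.035     ]
togo+bias [0.033 0.017 0.   ]
```

>>> play_rows --motion '[{"x": 0.03, "y": 0.02, "z": 0.3, "rx": 0, "ry": 0, "rz": 0}, {"x": 0, "y": 0, "z": 0.8, "rx": 0, "ry": 0, "rz": 0}, {"x": 0, "y": 0, "z": 0.8, "rx": 0, "ry": 0, "rz": 0}, {"x": 0, "y": 0, "z": 0.6, "rx": 0, "ry": 0, "rz": 0}, {"x": 0, "y": 0, "z": 0.2, "rx": 0, "ry": 0, "rz": 0}, {"x": 0, "y": 0, "z": 0.12, "rx": 0, "ry": 0, "rz": 0}, {"x": 0, "y": 0, "z": 0.12, "rx": 0, "ry": 0, "rz": 0}, {"x": 0, "y": 0, "z": 0.12, "rx": 0, "ry": 0, "rz": 0}, {"x": 0, "y": 0, "z": 0.0, "rx": 0, "ry": 0, "rz": 0}]'

```text
clock: 9.93
tool_pos: [0.5835, -0.0366, 0.088]
orientation: [-180.0, -0.0, -82.9]
force: [2.1, -2.2, -1.4]
opening: 0.0131
gripper_force: 30.0
```

>>> play_rows --motion '[{"x": 0.015, "y": -0.015, "z": 0.1, "rx": 0, "ry": 0, "rz": 0}, {"x": 0, "y": 0, "z": 0.2, "rx": 0, "ry": 0, "rz": 0}, {"x": 0, "y": 0, "z": 0.2, "rx": 0, "ry": 0, "rz": 0}, {"x": 0, "y": 0, "z": 0, "rx": 0, "ry": 0, "rz": 0}]'

```text
clock: 10.42
tool_pos: [0.5835, -0.0369, 0.0747]
orientation: [180.0, -0.0, -82.9]
force: [2.2, -3.2, -2.6]
opening: 0.0133
gripper_force: 30.0
```

>>> play_rows --motion '[{"x": 0.02, "y": -0.01, "z": 0.12, "rx": 0, "ry": 0, "rz": 0}, {"x": 0, "y": 0, "z": 0.12, "rx": 0, "ry": 0, "rz": 0}, {"x": 0, "y": 0, "z": 0.08, "rx": 0, "ry": 0, "rz": 0}, {"x": 0, "y": 0, "z": 0, "rx": 0, "ry": 0, "rz": 0}]'

```text
clock: 10.92
tool_pos: [0.5837, -0.0371, 0.0671]
orientation: [180.0, 0.0, -82.9]
force: [0.7, -2.6, -1.6]
opening: 0.0128
gripper_force: 30.0
```

>>> play_rows --motion '[{"x": 0, "y": 0, "z": 0.04, "rx": 0, "ry": 0, "rz": 0}, {"x": 0, "y": 0, "z": 0, "rx": 0, "ry": 0, "rz": 0}, {"x": 0, "y": 0, "z": 0, "rx": 0, "ry": 0, "rz": 0}, {"x": 0, "y": 0, "z": 0, "rx": 0, "ry": 0, "rz": 0}]' --fingers 0.5

```text
clock: 11.42
tool_pos: [0.5839, -0.0371, 0.0664]
orientation: [-180.0, 0.0, -82.9]
force: [-0.6, -0.4, 0.4]
opening: 0.0478
gripper_force: 0.0
```

>>> play_rows --motion '[{"x": 0, "y": 0, "z": -0.4, "rx": 0, "ry": 0, "rz": 0}, {"x": 0, "y": 0, "z": -0.9, "rx": 0, "ry": 0, "rz": 0}, {"x": 0, "y": 0, "z": -0.9, "rx": 0, "ry": 0, "rz": 0}, {"x": 0, "y": 0, "z": -0.9, "rx": 0, "ry": 0, "rz": 0}, {"x": 0, "y": 0, "z": -0.9, "rx": 0, "ry": 0, "rz": 0}, {"x": 0, "y": 0, "z": 0, "rx": 0, "ry": 0, "rz": 0}]' --fingers 1

```text
clock: 12.18
tool_pos: [0.5852, -0.037, 0.1692]
orientation: [-179.7, 0.0, -82.9]
force: [-0.2, 0.0, 0.1]
opening: 0.0875
gripper_force: 0.0
```

```bash
python3 - <<'E'
from h import *
o=ctrl.get_obs();print(o['clock'],o['tool_pos'],o['orientation'])
w=cams.get_calibration("wrist");im=cams.snapshot("wrist");cv2.imwrite("pics/w5.png",im)
x,y=proj(w,[.5845,-.0365,.08]);c,s=top_disc(im,(x,y),20);print(x,y,c,s,plane(w,c,.08),plane(w,c,.085))
print(togo([.4085,-.2812,.20]))
E
```

```text
12.175 [ 0.58515421 -0.03698733  0.16915332] [-1.79740409e+02  1.22096789e-02 -8.28776439e+01]
285.85445143864047 227.53788501152658 [283.4691358  228.24279835] [10, 13, 18, 17, 243] [ 0.58600175 -0.03581157  0.08      ] [ 0.5862328  -0.03760312  0.085     ]
[ 8.821  8.184 -1.314]
```

>>> play_rows --motion '[{"x": 0.98, "y": 0.92, "z": -0.3, "rx": 0, "ry": 0, "rz": 0}, {"x": 0.98, "y": 0.92, "z": -0.3, "rx": 0, "ry": 0, "rz": 0}, {"x": 0.98, "y": 0.92, "z": -0.3, "rx": 0, "ry": 0, "rz": 0}, {"x": 0.98, "y": 0.92, "z": -0.3, "rx": 0, "ry": 0, "rz": 0}, {"x": 0.98, "y": 0.92, "z": 0, "rx": 0, "ry": 0, "rz": 0}, {"x": 0.98, "y": 0.92, "z": 0, "rx": 0, "ry": 0, "rz": 0}, {"x": 0.98, "y": 0.92, "z": 0, "rx": 0, "ry": 0, "rz": 0}, {"x": 0.98, "y": 0.92, "z": 0, "rx": 0, "ry": 0, "rz": 0}, {"x": 0.98, "y": 0.92, "z": 0, "rx": 0, "ry": 0, "rz": 0}, {"x": 0, "y": 0, "z": 0, "rx": 0, "ry": 0, "rz": 0}, {"x": 0, "y": 0, "z": 0, "rx": 0, "ry": 0, "rz": 0}]'

```text
clock: 13.6
tool_pos: [0.4055, -0.2815, 0.196]
orientation: [180.0, 0.0, -82.9]
force: [0.6, -0.2, -0.1]
opening: 0.0877
gripper_force: 0.0
```

```bash
python3 - <<'E'
from h import *
o=ctrl.get_obs();print(o['clock'],o['tool_pos'],o['orientation'])
w=cams.get_calibration("wrist");im=cams.snapshot("wrist");cv2.imwrite("pics/w6.png",im)
c,s=top_disc(im,proj(w,[.4075,-.2812,.07]),20);P=plane(w,c,.07);print(c,s,P);P[2]=.055;print(togo(P)+[.033,.08,0])
S=cams.get_calibration("scene");si=cams.snapshot("scene");cv2.imwrite("pics/s1.png",si)
print(proj(S,[.584,-.035,.08]),proj(S,[.584,-.035,.035]))
cv2.imwrite("pics/s1c.png",cv2.resize(si[190:270,220:340],None,fx=5,fy=5,interpolation=cv2.INTER_CUBIC))
E
```

```text
13.6 [ 0.4055382  -0.28152334  0.19601479] [ 1.79967559e+02  1.85166687e-02 -8.29338573e+01]
[278.59390863 211.00507614] [10, 13, 16, 16, 197] [ 0.40946717 -0.28044835  0.07      ]
[ 0.019 -0.071  5.642]
[250.32282317 208.17585553] [251.56167576 218.58143968]
```

View pics/s1c.png

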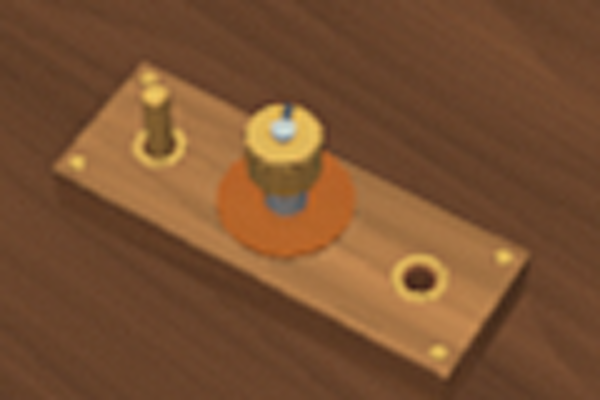

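The pin stands in bore 0 with its top at scene (251,208.8). Seated was predicted at (250.3,208.2), so it is home. Bore 1 is empty. Next is the second pin.

>>> play_rows --motion '[{"x": 0.02, "y": -0.07, "z": 0.4, "rx": 0, "ry": 0, "rz": 0}, {"x": 0, "y": 0, "z": 0.9, "rx": 0, "ry": 0, "rz": 0}, {"x": 0, "y": 0, "z": 0.9, "rx": 0, "ry": 0, "rz": 0}, {"x": 0, "y": 0, "z": 0.9, "rx": 0, "ry": 0, "rz": 0}, {"x": 0, "y": 0, "z": 0.9, "rx": 0, "ry": 0, "rz": 0}, {"x": 0, "y": 0, "z": 0.9, "rx": 0, "ry": 0, "rz": 0}, {"x": 0, "y": 0, "z": 0.74, "rx": 0, "ry": 0, "rz": 0}, {"x": 0, "y": 0, "z": 0, "rx": 0, "ry": 0, "rz": 0}]'

```text
clock: 14.7
tool_pos: [0.4066, -0.2812, 0.0536]
orientation: [179.8, 0.1, -82.9]
force: [-0.6, 0.0, 0.6]
opening: 0.0879
gripper_force: 0.0
```

>>> play_rows --motion '[{"x": 0, "y": 0, "z": 0, "rx": 0, "ry": 0, "rz": 0}, {"x": 0, "y": 0, "z": 0, "rx": 0, "ry": 0, "rz": 0}, {"x": 0, "y": 0, "z": 0, "rx": 0, "ry": 0, "rz": 0}, {"x": 0, "y": 0, "z": 0, "rx": 0, "ry": 0, "rz": 0}, {"x": 0, "y": 0, "z": 0, "rx": 0, "ry": 0, "rz": 0}, {"x": 0, "y": 0, "z": 0, "rx": 0, "ry": 0, "rz": 0}, {"x": 0, "y": 0, "z": 0, "rx": 0, "ry": 0, "rz": 0}, {"x": 0, "y": 0, "z": 0, "rx": 0, "ry": 0, "rz": 0}, {"x": 0, "y": 0, "z": 0, "rx": 0, "ry": 0, "rz": 0}, {"x": 0, "y": 0, "z": 0, "rx": 0, "ry": 0, "rz": 0}]' --fingers -1

```text
clock: 15.95
tool_pos: [0.4075, -0.2819, 0.0553]
orientation: [180.0, 0.0, -82.9]
force: [-0.4, 0.3, -0.6]
opening: 0.0131
gripper_force: 30.0
```

>>> play_rows --motion '[{"x": 0, "y": 0, "z": -0.9, "rx": 0, "ry": 0, "rz": 0}, {"x": 0, "y": 0, "z": -0.9, "rx": 0, "ry": 0, "rz": 0}, {"x": -0.953, "y": -0.51, "z": -0.9, "rx": 0, "ry": 0, "rz": 0}, {"x": -0.953, "y": -0.51, "z": -0.9, "rx": 0, "ry": 0, "rz": 0}, {"x": -0.953, "y": -0.51, "z": -0.9, "rx": 0, "ry": 0, "rz": 0}, {"x": -0.953, "y": -0.51, "z": -0.9, "rx": 0, "ry": 0, "rz": 0}, {"x": -0.953, "y": -0.51, "z": -0.4, "rx": 0, "ry": 0, "rz": 0}, {"x": -0.953, "y": -0.51, "z": 0, "rx": 0, "ry": 0, "rz": 0}, {"x": -0.953, "y": -0.51, "z": 0, "rx": 0, "ry": 0, "rz": 0}, {"x": -0.953, "y": -0.51, "z": 0, "rx": 0, "ry": 0, "rz": 0}, {"x": -0.953, "y": -0.51, "z": 0, "rx": 0, "ry": 0, "rz": 0}, {"x": -0.953, "y": -0.51, "z": 0, "rx": 0, "ry": 0, "rz": 0}, {"x": -0.953, "y": -0.51, "z": 0, "rx": 0, "ry": 0, "rz": 0}, {"x": -0.953, "y": -0.51, "z": 0, "rx": 0, "ry": 0, "rz": 0}, {"x": -0.953, "y": -0.51, "z": 0, "rx": 0, "ry": 0, "rz": 0}, {"x": -0.953, "y": -0.51, "z": 0, "rx": 0, "ry": 0, "rz": 0}, {"x": -0.953, "y": -0.51, "z": 0, "rx": 0, "ry": 0, "rz": 0}, {"x": -0.953, "y": -0.51, "z": 0, "rx": 0, "ry": 0, "rz": 0}, {"x": 0, "y": 0, "z": 0.7, "rx": 0, "ry": 0, "rz": 0}, {"x": 0, "y": 0, "z": 0.7, "rx": 0, "ry": 0, "rz": 0}]'

```text
clock: 18.45
tool_pos: [0.5633, 0.1229, 0.1648]
orientation: [-180.0, 0.0, -82.9]
force: [0.6, -0.5, -0.4]
opening: 0.013
gripper_force: 30.0
```

>>> play_rows --motion '[{"x": 0, "y": 0, "z": 0, "rx": 0, "ry": 0, "rz": 0}, {"x": 0, "y": 0, "z": 0, "rx": 0, "ry": 0, "rz": 0}]'

```text
clock: 18.7
tool_pos: [0.5634, 0.1221, 0.1659]
orientation: [-180.0, -0.0, -82.9]
force: [0.4, -0.6, -0.5]
opening: 0.013
gripper_force: 30.0
```

```bash
python3 - <<'E'
from h import *
o=ctrl.get_obs();print(o['clock'],o['tool_pos'],o['orientation'])
w=cams.get_calibration("wrist");im=cams.snapshot("wrist");cv2.imwrite("pics/w7.png",im)
g=proj(w,[.565,.122,.035]);print(g,pincol(im,range(265,296,10)))
c,e,s=ring(im,g);P=plane(w,c,.035);print(c,e,s,P)
P[2]=o['tool_pos'][2];print("togo+bias",togo(P)+[.05,.08,0])
E
```

```text
18.7 [0.56336768 0.12207295 0.16594338] [-1.79967711e+02 -6.07759469e-03 -8.28761009e+01]
[281.97902316 208.112847  ] [(265, np.int64(269), np.int64(293)), (275, np.int64(267), np.int64(295)), (285, np.int64(266), np.int64(296)), (295, np.int64(266), np.int64(296))]
[281.74338913 209.70639992] ((34.61872482299805, 36.460655212402344), 93.25907897949219) [11, 13, 37, 35, 502] [0.56502105 0.12329259 0.035     ]
togo+bias [0.007 0.011 0.01 ]
```

>>> play_rows --motion '[{"x": 0.02, "y": 0, "z": 0.3, "rx": 0, "ry": 0, "rz": 0}, {"x": 0, "y": 0, "z": 0.8, "rx": 0, "ry": 0, "rz": 0}, {"x": 0, "y": 0, "z": 0.8, "rx": 0, "ry": 0, "rz": 0}, {"x": 0, "y": 0, "z": 0.6, "rx": 0, "ry": 0, "rz": 0}, {"x": 0, "y": 0, "z": 0.2, "rx": 0, "ry": 0, "rz": 0}, {"x": 0, "y": 0, "z": 0.12, "rx": 0, "ry": 0, "rz": 0}, {"x": 0, "y": 0, "z": 0.12, "rx": 0, "ry": 0, "rz": 0}, {"x": 0, "y": 0, "z": 0.15, "rx": 0, "ry": 0, "rz": 0}, {"x": 0, "y": 0, "z": 0.0, "rx": 0, "ry": 0, "rz": 0}]'

```text
clock: 19.88
tool_pos: [0.5629, 0.1211, 0.088]
orientation: [180.0, 0.0, -82.9]
force: [0.8, -0.1, -0.8]
opening: 0.0132
gripper_force: 30.0
```

No contact force while entering the bore, so I continue down.

>>> play_rows --motion '[{"x": 0, "y": 0, "z": 0.2, "rx": 0, "ry": 0, "rz": 0}, {"x": 0, "y": 0, "z": 0.2, "rx": 0, "ry": 0, "rz": 0}, {"x": 0, "y": 0, "z": 0.2, "rx": 0, "ry": 0, "rz": 0}, {"x": 0, "y": 0, "z": 0.15, "rx": 0, "ry": 0, "rz": 0}, {"x": 0, "y": 0, "z": 0.1, "rx": 0, "ry": 0, "rz": 0}, {"x": 0, "y": 0, "z": 0, "rx": 0, "ry": 0, "rz": 0}]'

```text
clock: 20.62
tool_pos: [0.5629, 0.1211, 0.0667]
orientation: [180.0, -0.0, -82.9]
force: [0.4, 0.3, -0.8]
opening: 0.0135
gripper_force: 30.0
```

>>> play_rows --motion '[{"x": 0, "y": 0, "z": 0.04, "rx": 0, "ry": 0, "rz": 0}, {"x": 0, "y": 0, "z": 0, "rx": 0, "ry": 0, "rz": 0}, {"x": 0, "y": 0, "z": 0, "rx": 0, "ry": 0, "rz": 0}, {"x": 0, "y": 0, "z": 0, "rx": 0, "ry": 0, "rz": 0}, {"x": 0, "y": 0, "z": -0.4, "rx": 0, "ry": 0, "rz": 0}, {"x": 0, "y": 0, "z": -0.9, "rx": 0, "ry": 0, "rz": 0}, {"x": 0, "y": 0, "z": -0.9, "rx": 0, "ry": 0, "rz": 0}, {"x": 0, "y": 0, "z": -0.9, "rx": 0, "ry": 0, "rz": 0}, {"x": 0, "y": 0, "z": -0.9, "rx": 0, "ry": 0, "rz": 0}, {"x": 0.8, "y": 0, "z": 0, "rx": 0, "ry": 0, "rz": 0}, {"x": 0.8, "y": 0, "z": 0, "rx": 0, "ry": 0, "rz": 0}, {"x": 0.8, "y": 0, "z": 0, "rx": 0, "ry": 0, "rz": 0}, {"x": 0.8, "y": 0, "z": 0, "rx": 0, "ry": 0, "rz": 0}, {"x": 0, "y": 0, "z": 0, "rx": 0, "ry": 0, "rz": 0}]' --fingers 0.5

```text
clock: 22.38
tool_pos: [0.5727, 0.0397, 0.1654]
orientation: [179.9, -0.0, -83.0]
force: [0.1, 0.0, 0.4]
opening: 0.0654
gripper_force: 0.0
```

```bash
python3 - <<'E'
from h import *
o=ctrl.get_obs();print(o['clock'],o['tool_pos'],o['orientation'],o['joint_pos'])
w=cams.get_calibration("wrist");im=cams.snapshot("wrist");cv2.imwrite("pics/w8.png",im)
cv2.imwrite("pics/s2.png",cams.snapshot("scene"))
a=cv2.imread("pics/s2.png")[190:270,220:340]
W=np.zeros((420,800,3),np.uint8);W[:,:480]=im[:,40:520];W[:200,490:790]=cv2.resize(a,None,fx=2.5,fy=2.5,interpolation=cv2.INTER_CUBIC)
cv2.imwrite("pics/m2.png",W);print(proj(cams.get_calibration("scene"),[.563,.1225,.08]))
print(proj(w,[.5733,.042,.107]))
E
```

```text
22.375 [0.57273631 0.03974204 0.16538736] [ 1.79947238e+02 -1.72781295e-02 -8.30282380e+01] [ 2.34870380e+01  1.48975221e+01 -1.85547091e+01  1.87633882e-03
 -5.66032660e+01 -1.65163175e+01]
[303.92850058 234.80556056]
[283.22780392 247.92981065]
```

View pics/m2.png

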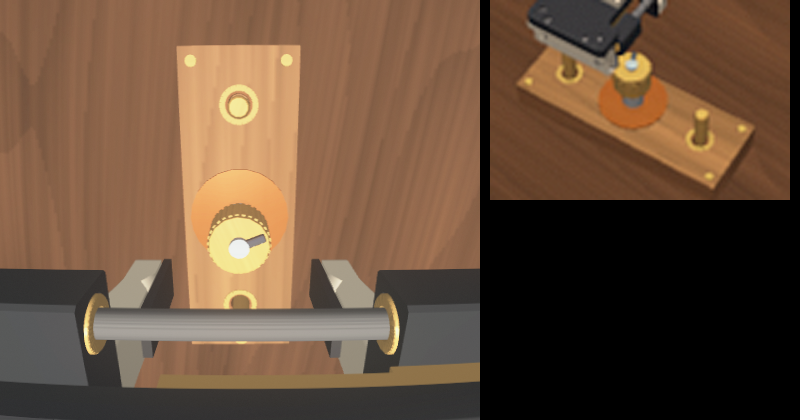

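Both pins are home: pin 1's top is at scene (304.8,234.8) against a predicted (303.9,234.8). The stem is at wrist (279,248), near the tool axis. The rib points right and slightly up, so cap_turn is about 3.47 rad. I'll pre-turn the wrist anticlockwise before gripping.

>>> play_rows --motion '[{"x": -0.09, "y": -0.03, "z": 0, "rx": 0, "ry": 0, "rz": -1}, {"x": 0, "y": 0, "z": 0, "rx": 0, "ry": 0, "rz": -1}, {"x": 0, "y": 0, "z": 0, "rx": 0, "ry": 0, "rz": -1}, {"x": 0, "y": 0, "z": 0, "rx": 0, "ry": 0, "rz": -1}, {"x": 0, "y": 0, "z": 0, "rx": 0, "ry": 0, "rz": -1}, {"x": 0, "y": 0, "z": 0, "rx": 0, "ry": 0, "rz": -1}, {"x": 0, "y": 0, "z": 0, "rx": 0, "ry": 0, "rz": -1}, {"x": 0, "y": 0, "z": 0, "rx": 0, "ry": 0, "rz": -1}, {"x": 0, "y": 0, "z": 0, "rx": 0, "ry": 0, "rz": -1}, {"x": 0, "y": 0, "z": 0, "rx": 0, "ry": 0, "rz": -1}, {"x": 0, "y": 0, "z": 0, "rx": 0, "ry": 0, "rz": -1}, {"x": 0, "y": 0, "z": 0, "rx": 0, "ry": 0, "rz": -1}, {"x": 0, "y": 0, "z": 0, "rx": 0, "ry": 0, "rz": -1}, {"x": 0, "y": 0, "z": 0, "rx": 0, "ry": 0, "rz": -1}, {"x": 0, "y": 0, "z": 0, "rx": 0, "ry": 0, "rz": -1}, {"x": 0, "y": 0, "z": 0, "rx": 0, "ry": 0, "rz": -1}, {"x": 0, "y": 0, "z": 0, "rx": 0, "ry": 0, "rz": -1}, {"x": 0, "y": 0, "z": 0, "rx": 0, "ry": 0, "rz": -1}, {"x": 0, "y": 0, "z": 0, "rx": 0, "ry": 0, "rz": -1}, {"x": 0, "y": 0, "z": 0, "rx": 0, "ry": 0, "rz": -1}]' --fingers 0.4

```text
clock: 24.98
tool_pos: [0.5733, 0.0446, 0.1658]
orientation: [180.0, 0.0, -2.7]
force: [-0.0, 0.7, -0.2]
opening: 0.0613
gripper_force: 0.0
```

>>> play_rows --motion '[{"x": 0, "y": 0, "z": 0, "rx": 0, "ry": 0, "rz": -1}, {"x": 0, "y": 0, "z": 0, "rx": 0, "ry": 0, "rz": -1}, {"x": 0, "y": 0, "z": 0, "rx": 0, "ry": 0, "rz": -1}, {"x": 0, "y": 0, "z": 0, "rx": 0, "ry": 0, "rz": -1}, {"x": 0, "y": 0, "z": 0, "rx": 0, "ry": 0, "rz": -1}, {"x": 0, "y": 0, "z": 0, "rx": 0, "ry": 0, "rz": -1}, {"x": 0, "y": 0, "z": 0, "rx": 0, "ry": 0, "rz": -1}, {"x": 0, "y": 0, "z": 0, "rx": 0, "ry": 0, "rz": -1}, {"x": 0, "y": 0, "z": 0, "rx": 0, "ry": 0, "rz": 0}]'

```text
clock: 26.1
tool_pos: [0.5732, 0.0445, 0.1658]
orientation: [-180.0, 0.0, 29.1]
force: [0.3, -0.2, 0.2]
opening: 0.0613
gripper_force: 0.0
```

```bash
python3 - <<'E'
from h import *
o=ctrl.get_obs();print(o['clock'],o['tool_pos'],o['orientation'],o['joint_pos'],o['opening'])
w=cams.get_calibration("wrist");im=cams.snapshot("wrist");cv2.imwrite("pics/w9.png",im)
m=cv2.inRange(cv2.cvtColor(im,cv2.COLOR_BGR2HSV),(0,0,225),(180,40,255))[220:300,240:320]
n,l,st,ce=cv2.connectedComponentsWithStats(m);print([(s.tolist(),c+[240,220]) for s,c in zip(st[1:],ce[1:]) if s[4]>20])
print(proj(w,[.5735,.042,.107]),togo([.5735,.042,.087]))
E
```

```text
26.1 [0.57324124 0.04450853 0.16575286] [-1.79997244e+02  6.83013863e-03  2.91123555e+01] [ 2.39248276e+01  1.49283824e+01 -1.84555281e+01 -2.54728382e-03
 -5.66231409e+01  9.51889293e+01] 0.061285034409481985
[([35, 17, 21, 18, 300], array([284.72333333, 245.57333333]))]
[284.14740411 249.59015142] [-0.04   0.091  3.153]
```

>>> play_rows --motion '[{"x": 0.03, "y": 0.085, "z": 0.3, "rx": 0, "ry": 0, "rz": 0}, {"x": 0, "y": 0, "z": 0.6, "rx": 0, "ry": 0, "rz": 0}, {"x": 0, "y": 0, "z": 0.6, "rx": 0, "ry": 0, "rz": 0}, {"x": 0, "y": 0, "z": 0.6, "rx": 0, "ry": 0, "rz": 0}, {"x": 0, "y": 0, "z": 0.6, "rx": 0, "ry": 0, "rz": 0}, {"x": 0, "y": 0, "z": 0.45, "rx": 0, "ry": 0, "rz": 0}, {"x": 0, "y": 0, "z": 0, "rx": 0, "ry": 0, "rz": 0}]'

```text
clock: 27.02
tool_pos: [0.5744, 0.0424, 0.086]
orientation: [-180.0, 0.1, 29.1]
force: [0.3, -0.2, 0.5]
opening: 0.0613
gripper_force: 0.0
```

>>> play_rows --motion '[{"x": 0, "y": 0, "z": 0, "rx": 0, "ry": 0, "rz": 0}, {"x": 0, "y": 0, "z": 0, "rx": 0, "ry": 0, "rz": 0}, {"x": 0, "y": 0, "z": 0, "rx": 0, "ry": 0, "rz": 0}, {"x": 0, "y": 0, "z": 0, "rx": 0, "ry": 0, "rz": 0}, {"x": 0, "y": 0, "z": 0, "rx": 0, "ry": 0, "rz": 0}, {"x": 0, "y": 0, "z": 0, "rx": 0, "ry": 0, "rz": 0}]' --fingers -1

```text
clock: 27.78
tool_pos: [0.5751, 0.0429, 0.0875]
orientation: [-180.0, -0.0, 29.1]
force: [-2.4, 2.8, 4.3]
opening: 0.0365
gripper_force: 30.0
```

>>> play_rows --motion '[{"x": 0, "y": 0, "z": 0.002, "rx": 0, "ry": 0, "rz": 1}, {"x": 0, "y": 0, "z": 0.002, "rx": 0, "ry": 0, "rz": 1}, {"x": 0, "y": 0, "z": 0.002, "rx": 0, "ry": 0, "rz": 1}, {"x": 0, "y": 0, "z": 0.002, "rx": 0, "ry": 0, "rz": 1}, {"x": 0, "y": 0, "z": 0.002, "rx": 0, "ry": 0, "rz": 1}, {"x": 0, "y": 0, "z": 0.002, "rx": 0, "ry": 0, "rz": 1}, {"x": 0, "y": 0, "z": 0.002, "rx": 0, "ry": 0, "rz": 1}, {"x": 0, "y": 0, "z": 0.002, "rx": 0, "ry": 0, "rz": 1}, {"x": 0, "y": 0, "z": 0.002, "rx": 0, "ry": 0, "rz": 1}, {"x": 0, "y": 0, "z": 0.002, "rx": 0, "ry": 0, "rz": 1}, {"x": 0, "y": 0, "z": 0.002, "rx": 0, "ry": 0, "rz": 1}, {"x": 0, "y": 0, "z": 0.002, "rx": 0, "ry": 0, "rz": 1}, {"x": 0, "y": 0, "z": 0.002, "rx": 0, "ry": 0, "rz": 1}, {"x": 0, "y": 0, "z": 0.002, "rx": 0, "ry": 0, "rz": 1}, {"x": 0, "y": 0, "z": 0.002, "rx": 0, "ry": 0, "rz": 1}, {"x": 0, "y": 0, "z": 0.002, "rx": 0, "ry": 0, "rz": 1}, {"x": 0, "y": 0, "z": 0.002, "rx": 0, "ry": 0, "rz": 1}, {"x": 0, "y": 0, "z": 0.002, "rx": 0, "ry": 0, "rz": 1}, {"x": 0, "y": 0, "z": 0.002, "rx": 0, "ry": 0, "rz": 1}, {"x": 0, "y": 0, "z": 0.002, "rx": 0, "ry": 0, "rz": 1}]'

```text
clock: 30.28
tool_pos: [0.5747, 0.0414, 0.0865]
orientation: [179.9, -0.0, -51.0]
force: [-2.0, -4.3, 8.0]
opening: 0.0366
gripper_force: 30.0
```

```bash
cat > st.py <<'E'
from h import *
o=ctrl.get_obs();print(o['clock'],o['tool_pos'],o['orientation'],o['force'],o['moment'],o['joint_pos'][5],o['gripper_force'])
E
python3 st.py
```

```text
30.275 [0.57472423 0.04136846 0.08650825] [ 1.79911282e+02 -4.96422664e-02 -5.10142190e+01] [-1.99981763 -4.33528948  8.03938708] [-1.48037118  0.9207622   0.0903563 ] 15.311505664060602 29.999421536922455
```

>>> play_rows --motion '[{"x": 0, "y": 0, "z": 0, "rx": 0, "ry": 0, "rz": 1}, {"x": 0, "y": 0, "z": 0, "rx": 0, "ry": 0, "rz": 1}, {"x": 0, "y": 0, "z": 0, "rx": 0, "ry": 0, "rz": 1}, {"x": 0, "y": 0, "z": 0, "rx": 0, "ry": 0, "rz": 1}, {"x": 0, "y": 0, "z": 0.002, "rx": 0, "ry": 0, "rz": 1}, {"x": 0, "y": 0, "z": 0.002, "rx": 0, "ry": 0, "rz": 1}, {"x": 0, "y": 0, "z": 0.002, "rx": 0, "ry": 0, "rz": 1}, {"x": 0, "y": 0, "z": 0.002, "rx": 0, "ry": 0, "rz": 1}, {"x": 0, "y": 0, "z": 0.002, "rx": 0, "ry": 0, "rz": 1}, {"x": 0, "y": 0, "z": 0.002, "rx": 0, "ry": 0, "rz": 1}, {"x": 0, "y": 0, "z": 0.002, "rx": 0, "ry": 0, "rz": 1}, {"x": 0, "y": 0, "z": 0.002, "rx": 0, "ry": 0, "rz": 1}, {"x": 0, "y": 0, "z": 0.002, "rx": 0, "ry": 0, "rz": 1}, {"x": 0, "y": 0, "z": 0.002, "rx": 0, "ry": 0, "rz": 1}, {"x": 0, "y": 0, "z": 0.002, "rx": 0, "ry": 0, "rz": 1}, {"x": 0, "y": 0, "z": 0.002, "rx": 0, "ry": 0, "rz": 1}, {"x": 0, "y": 0, "z": 0.002, "rx": 0, "ry": 0, "rz": 1}, {"x": 0, "y": 0, "z": 0.002, "rx": 0, "ry": 0, "rz": 1}, {"x": 0, "y": 0, "z": 0.002, "rx": 0, "ry": 0, "rz": 1}, {"x": 0, "y": 0, "z": 0.002, "rx": 0, "ry": 0, "rz": 1}]'

```text
clock: 32.78
tool_pos: [0.5731, 0.0414, 0.0855]
orientation: [179.9, -0.2, -131.0]
force: [-8.0, -1.2, 11.5]
opening: 0.0365
gripper_force: 30.0
```

```bash
python3 st.py
```

```text
32.775 [0.57310556 0.04137228 0.08547401] [ 179.91799081   -0.19980627 -131.0434602 ] [-7.95084236 -1.23615641 11.455517  ] [-0.27318479  3.01175988  0.1119416 ] -64.69033072389054 30.0
```

>>> play_rows --motion '[{"x": 0, "y": 0, "z": 0, "rx": 0, "ry": 0, "rz": 1}, {"x": 0, "y": 0, "z": 0, "rx": 0, "ry": 0, "rz": 1}, {"x": 0, "y": 0, "z": 0, "rx": 0, "ry": 0, "rz": 1}, {"x": 0, "y": 0, "z": 0, "rx": 0, "ry": 0, "rz": 1}, {"x": 0, "y": 0, "z": 0, "rx": 0, "ry": 0, "rz": 1}, {"x": 0, "y": 0, "z": 0, "rx": 0, "ry": 0, "rz": 1}, {"x": 0, "y": 0, "z": 0, "rx": 0, "ry": 0, "rz": 1}, {"x": 0, "y": 0, "z": 0, "rx": 0, "ry": 0, "rz": 0.5}, {"x": 0, "y": 0, "z": 0, "rx": 0, "ry": 0, "rz": 0.5}]'

```text
clock: 33.9
tool_pos: [0.5728, 0.0419, 0.0852]
orientation: [180.0, -0.2, -163.0]
force: [-9.0, 1.9, 9.7]
opening: 0.0367
gripper_force: 30.0
```

```bash
python3 st.py
```

```text
33.9 [0.57279018 0.04193846 0.08518037] [ 179.9937968    -0.22875547 -162.98068393] [-8.95646066  1.91420194  9.71821133] [0.92350619 3.28030448 0.09141211] -96.62495910759219 30.000841319561005
```

>>> play_rows --motion '[{"x": 0, "y": 0, "z": 0, "rx": 0, "ry": 0, "rz": 0.5}, {"x": 0, "y": 0, "z": 0, "rx": 0, "ry": 0, "rz": 0.5}, {"x": 0, "y": 0, "z": 0, "rx": 0, "ry": 0, "rz": 0.5}]'

```text
clock: 34.28
tool_pos: [0.5728, 0.0421, 0.0851]
orientation: [-180.0, -0.2, -169.0]
force: [-8.8, 3.5, 9.4]
opening: 0.0364
gripper_force: 30.0
```

```bash
python3 st.py
```

```text
34.275 [0.57277232 0.04206263 0.08510785] [-179.99341463   -0.22652324 -168.98332042] [-8.83818763  3.52141267  9.36551657] [1.1250885  3.34615322 0.03373725] -102.6233698322587 30.00085473060608
```

>>> play_rows --motion '[{"x": 0, "y": 0, "z": 0, "rx": 0, "ry": 0, "rz": 0.5}, {"x": 0, "y": 0, "z": 0, "rx": 0, "ry": 0, "rz": 0.5}, {"x": 0, "y": 0, "z": 0, "rx": 0, "ry": 0, "rz": 0.5}]'

```text
clock: 34.65
tool_pos: [0.573, 0.0422, 0.0851]
orientation: [-180.0, -0.2, -174.9]
force: [-5.3, 2.9, 5.7]
opening: 0.0364
gripper_force: 30.0
```

```bash
python3 st.py
```

```text
34.65 [0.57297594 0.0422191  0.0851462 ] [-179.96629334   -0.19965299 -174.91738863] [-5.32680398  2.94032244  5.68033908] [1.13645555 1.75607334 0.62760955] -108.58230789299895 30.00059276819229
```

The moment rose from 0.03 to 0.63 N·m at about 204°, so the cap has reached its stop. I'll turn 3° more to confirm it holds.

>>> play_rows --motion '[{"x": 0, "y": 0, "z": 0, "rx": 0, "ry": 0, "rz": 0.4}, {"x": 0, "y": 0, "z": 0, "rx": 0, "ry": 0, "rz": 0.4}, {"x": 0, "y": 0, "z": 0, "rx": 0, "ry": 0, "rz": 0}]'

```text
clock: 35.02
tool_pos: [0.5741, 0.0423, 0.0852]
orientation: [-180.0, -0.1, -178.1]
force: [-4.8, 1.9, 5.5]
opening: 0.0364
gripper_force: 30.0
```

```bash
python3 st.py
```

```text
35.025 [0.57406697 0.04228869 0.0851601 ] [-1.79963283e+02 -9.51446308e-02 -1.78050718e+02] [-4.78108678  1.86092024  5.46164038] [0.65356239 1.85609132 0.53301846] -111.72537968548521 30.0007563829422
```

The torque has saturated at about 0.55 N·m, meaning the grip slips against the stop, so the cap is bottomed out. Now I back off a quarter turn.

>>> play_rows --motion '[{"x": 0, "y": 0, "z": 0, "rx": 0, "ry": 0, "rz": -0.5}, {"x": 0, "y": 0, "z": -0.002, "rx": 0, "ry": 0, "rz": -1}, {"x": 0, "y": 0, "z": -0.002, "rx": 0, "ry": 0, "rz": -1}, {"x": 0, "y": 0, "z": -0.002, "rx": 0, "ry": 0, "rz": -1}, {"x": 0, "y": 0, "z": -0.002, "rx": 0, "ry": 0, "rz": -1}, {"x": 0, "y": 0, "z": -0.002, "rx": 0, "ry": 0, "rz": -1}, {"x": 0, "y": 0, "z": -0.002, "rx": 0, "ry": 0, "rz": -1}, {"x": 0, "y": 0, "z": -0.002, "rx": 0, "ry": 0, "rz": -1}, {"x": 0, "y": 0, "z": -0.002, "rx": 0, "ry": 0, "rz": -1}, {"x": 0, "y": 0, "z": -0.002, "rx": 0, "ry": 0, "rz": -1}, {"x": 0, "y": 0, "z": -0.002, "rx": 0, "ry": 0, "rz": -1}, {"x": 0, "y": 0, "z": -0.002, "rx": 0, "ry": 0, "rz": -1}, {"x": 0, "y": 0, "z": -0.002, "rx": 0, "ry": 0, "rz": -1}, {"x": 0, "y": 0, "z": -0.002, "rx": 0, "ry": 0, "rz": -1}, {"x": 0, "y": 0, "z": -0.002, "rx": 0, "ry": 0, "rz": -1}, {"x": 0, "y": 0, "z": -0.002, "rx": 0, "ry": 0, "rz": -1}, {"x": 0, "y": 0, "z": -0.002, "rx": 0, "ry": 0, "rz": -1}, {"x": 0, "y": 0, "z": -0.002, "rx": 0, "ry": 0, "rz": -1}, {"x": 0, "y": 0, "z": -0.002, "rx": 0, "ry": 0, "rz": -1}, {"x": 0, "y": 0, "z": -0.002, "rx": 0, "ry": 0, "rz": -1}]'

```text
clock: 37.52
tool_pos: [0.574, 0.0424, 0.086]
orientation: [179.9, -0.0, -100.0]
force: [-5.0, 1.9, 4.5]
opening: 0.0366
gripper_force: 30.0
```

>>> play_rows --motion '[{"x": 0, "y": 0, "z": 0, "rx": 0, "ry": 0, "rz": -1}, {"x": 0, "y": 0, "z": 0, "rx": 0, "ry": 0, "rz": -1}, {"x": 0, "y": 0, "z": 0, "rx": 0, "ry": 0, "rz": -1}, {"x": 0, "y": 0, "z": 0, "rx": 0, "ry": 0, "rz": 0}, {"x": 0, "y": 0, "z": 0, "rx": 0, "ry": 0, "rz": 0}]'

```text
clock: 38.15
tool_pos: [0.574, 0.0423, 0.0861]
orientation: [179.9, -0.0, -88.1]
force: [-6.0, 2.6, 5.7]
opening: 0.0364
gripper_force: 30.0
```

```bash
python3 st.py; python3 - <<'E'
from h import *
im=cams.snapshot("wrist");si=cams.snapshot("scene")
W=np.zeros((440,800,3),np.uint8);W[:400,:400]=cv2.resize(im[220:420,180:380],None,fx=2,fy=2)
W[:320,410:800]=cv2.resize(si[190:270,230:327],(390,320),interpolation=cv2.INTER_CUBIC);cv2.imwrite("pics/m3.png",W)
E
```

```text
38.15 [0.5739708  0.04234837 0.08611438] [ 1.79898374e+02 -1.49670647e-02 -8.80870115e+01] [-5.96749718  2.57358895  5.71741496] [0.86254737 2.1333813  0.05998682] -21.735207530779043 30.00098168849945
```

View pics/m3.png

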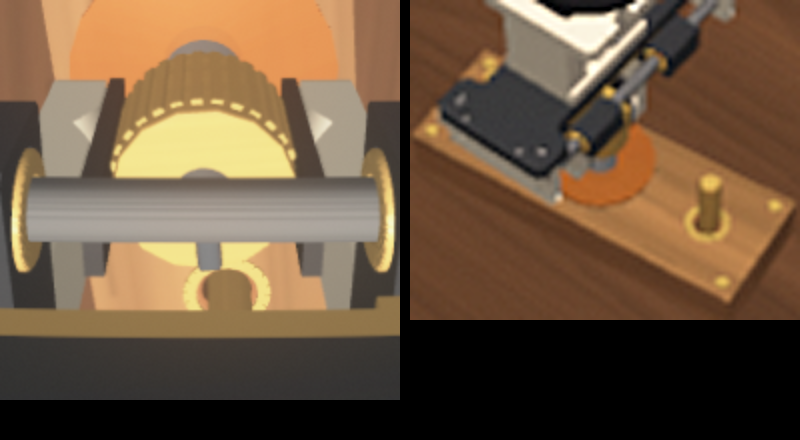

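The rib points at image-down (208,255 in the crop), which is about 90° anticlockwise from base x. So cap_turn is about 1.5 rad. The cap is gripped at 30 N and pin 1 stands home.

```bash
python3 -c "
from plant import workorder
print(workorder.close_job())"
```

```text
the job is handed in; nothing more can be done
None
```

I handed the job in at about 38 s: both pins are home in their bores, and the cap was bottomed out and backed off a quarter turn (about 1.5 rad) with the gripper still closed on it; no verdict came back.

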